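Open the bench power well and hook its hatch up

ROBOT

A 6-joint arm with a two-finger parallel gripper is mounted at the origin on the work surface. World frame = base frame: x ahead of the robot, y to its left, z up, the work surface at z = 0. Lengths are in m, angles in degrees, forces in N, time in s.
With the tool pointing down it reaches from about 0.4 to 0.825 m from the base axis. Payload 7 kg.
Tool frame: the origin (TCP) lies at the very end of the fingers, on their centre line; the grasp point (between the pads) lies 19 mm behind it (ctrl.hold_point_z is the distance from the TCP to the grasp point, in m); z points along the fingers, y is the line along which they close (so a half turn about z gives the same grasp; the last joint's range is limited). The gripper opens to 88 mm and grips with 3 to 60 N. Pads are 19 mm wide; open, the fingers measure 130 mm over their backs; the gripper's body (78 mm by 193 mm) begins 47 mm behind the grasp point.
Start: joints at [92.137, 20.546, 0.682, 0, -70.136, -16.507], TCP at [0.168, 0.654, 0.227] pointing down, gripper open.
Joint ranges: [-176.03, 176.03], [-82.01, 121.73], [-58.28, 71.71], [-173.87, 95.51], [-174.79, -0.11], [-173.66, 173.66]. Speed limits (degrees/s): [136.94, 136.94, 172.46, 180, 180, 180].

INTERFACE

Orientations are given as [roll, pitch, yaw] about the fixed x, y, z axes, in that order (R = Rz(yaw) Ry(pitch) Rx(roll)).
In Python, from plant import sensors, viewer, workorder, ctrl gives the robot as it stands.
- The arm moves only by the shell command python3 -m pendant 'ROWS'. ROWS is JSON, a list of rows, each a list of 3 entries, a list of its own where there are three numbers: the opening, from -1 (shut) to 1 (fully open), so that 0 is half open, then the shift along the tool's x, y, z in m, then the turn, a rotation vector about the tool's x, y, z in degrees. A call has 1 to 10 rows; each row is the pose to reach, as a shift and turn from the pose commanded when the call began, along the tool's axes at that moment; what a row does not reach only later rows make up. A row lasts 1/12 s, in which the tool goes at most 41.7 mm and 7.16 degrees, less where a joint would pass 70% of its speed; a pose out of reach is approached as far as the arm can. A call with a gripper value outside its range is refused whole. The fingers move at their own pace and stop on an object; the grip force is fixed at half the most. Time passes only in rows, so rows that repeat a pose let the fingers close. It gives the time, the measured TCP pose, the force, the opening and the grip force at its end, in the units of the state.
- sensors.get_obs(): the state, without advancing time (a new reading comes with each control period).
- viewer.snapshot(name): name is "scene" or "top" or "wrist"; returns the picture (480x640x3 uint8, red, green, blue); there is no depth.
- viewer.camera_params(name): a dict with "fx", "fy", "cx", "cy" (pixels), "dist" ([k1, k2, p1, p2, k3] as OpenCV has them; the pictures are not rectified), "extrinsics" (4x4, takes a point from world to camera coordinates). Camera axes: x right, y up, looking along -z (the intrinsics and any distortion apply to the point x, -y, -z); pixel columns grow to the right and rows downward; lengths in m; the calibration is good to about 2 mm. A picture is of the moment at which its call begins: read the wrist's pose just before it. camera_params takes no time and is no camera call; for the wrist camera it gives the pose at the moment of the call.
- workorder.close_job(): hands the job in; it is judged then, once.
The state is a dict: "clock": time; "joint_pos": joint angles; "qvel": joint speeds; "tau": joint torques, N m; "tool_pos": TCP position; "orientation": TCP orientation; "force": force on the tool from outside, world axes, zero at the start; "moment": the same for the moment, N m; "opening": finger opening in m; "gripper_force": force on a finger pad.
Only numpy, scipy, OpenCV 4.12 (cv2) and the standard library are available. Lean on these libraries where they do the work, as an engineer would, in place of code of your own. Each camera call takes 0.05 s, during which the arm holds its last target. There are 200 camera calls.

TASK

Open the flush hatch of the power well: first flip up the ring pull that lies in its cup, then raise the hatch and swing it right back until the hook in its side edge goes over the pin of the hold-open post and the sprung latch flips shut behind the pin, so that the hatch stays up by itself. Do not let the hatch drop, and leave the other things on the deck and the bench where they are.

Things in the scene. Friction and masses are not known exactly. Their poses are not given: they have to be found in the camera images.
- hinge_mid (a point): middle of the hatch's hinge line, on the top face of the fixed plywood deck (380 x 400 mm, 70 mm high). Its x axis runs along the hinge, y points from the hinge away from the hatch, z up. All offsets named below (mm) are in these axes from this point, with the hatch shut
- hatch_edge (a point): middle of the hatch's free edge, at y -205, on its top face. The hatch is an 18 mm board over x -115 to 115, y -205 to 0, flush with the deck, about 0.7 kg: some 4 N at the ring lift it. Gravity shuts it whenever it is neither held nor hooked
- scoop (a point): centre of the empty finger scoop at face level, y -90: the part y -120 to -60 of the steel pull cup (x -43 to 43, y -183 to -60, 30 mm deep, open at the top). From here a slanted fingertip gets under the ring's bar. A block stands inside the flat ring (x -25 to 25, y -163 to -134, top 3 mm below the face), so no finger fits inside the ring while it lies flat
- hatch (a joint): angle of the hatch: 0 shut and flush, grows as its free edge rises about the hinge, 1.35 at its stop. The pin meets the latch at about 1.1; past it the latch resists with 3 to 10 N at the ring and snaps shut behind the pin just before the stop. Let go, the hatch sinks back onto the latch and rests at about 1.25
- ring (a joint): angle of the ring pull against the hatch: 0 lying flat in the cup, its bar towards the hinge; 1.57 standing straight out of the hatch's face; 1.9 at its stop. Light friction keeps it where it is left; it turns freely while the hatch is swung
- ring_pivot (a point): middle of the ring pull's pivot, parallel to the hinge, at y -170, 5.5 mm below the hatch's face
- ring_bar (a point): centre of the ring pull's round steel bar, 10 mm thick, parallel to the hinge, 45 mm from the pivot, joined to it by 9 mm side rods at x -34 and 34 (58 mm clear between). Flat, it lies at y -125, its top 0.5 mm below the face. Upright, it can be pinched from above, one finger on either side, and can turn between the fingertips
- hook_mouth (a point): middle of the mouth of the steel hook set in a notch of the hatch's side edge, at x 104, y -120, level with the face and opening upwards when shut; it rides with the hatch
- latch (a joint): angle of the hook's sprung latch tongue (14 mm long): 0 shut across the mouth, about 1 when the pin has pushed it in
- hold_pin (a point): the fixed pin, 10 mm thick, parallel to the hinge, 111 mm above the deck, where the hook grasps it. It sticks out to x 89 from the 16 mm hold-open post, 123 mm tall, that stands on the deck at x 148, y -52
- station_a: blue burning-pen station with its pen upright in a stand, left of the deck, 0.10 x 0.085 x 0.17 m; origin under the box
- station_b: the same kind of station, right of the deck
- small_blank: small octagonal wooden blank, 84 mm across, 12 mm thick, lying on the deck behind the hinge (on the side the hatch swings towards); origin centre of underside
- pencil: blue pencil 150 mm long, 8 mm thick, lying on the deck beyond the hatch's free edge; origin its middle
- sanding_block: cork sanding block 85 x 50 x 30 mm on the bench, left; origin centre of underside

How it is judged:
By the outcome, as a careful person would: the job done as asked, in the order asked, and still so for the second after the job is handed in, with the robot touching nothing.
It also fails if it takes over 64 s, if anything falls off the work surface, if the arm or the gripper's body presses on something with over 40 N, if the wrist force passes 120 N, or if a joint passes its speed limit or range.

## Working session

There is one attempt and no reset: what is moved stays moved. The work goes in short steps, Python scripts to look and compute and a shell command to move; the robot and the scene stay as the last step left them, time stands still between calls to the robot, and variables do not carry over. Pictures are saved under pics/ and viewed, at most 14 in all, crops included, and the job is handed in when it is done.

```bash
mkdir -p pics; python3 - <<'E'
from plant import sensors, viewer, ctrl
import cv2,numpy as np
o=sensors.get_obs();print({k:np.round(v,3) for k,v in o.items()}, ctrl.hold_point_z)
ims=[]
for n in("scene","top"):
    p=viewer.camera_params(n);print(n,{k:np.round(v,3).tolist() for k,v in p.items()})
    im=viewer.snapshot(n);cv2.imwrite(f"pics/{n}0.png",im[:,:,::-1])
E
ls
```

```text
{'clock': np.float64(0.0), 'joint_pos': array([ 9.2137e+01,  2.0591e+01,  6.3300e-01, -2.1000e-02, -7.0137e+01,
       -1.6507e+01]), 'qvel': array([-0.023, -0.031, -0.041,  0.047, -0.036,  0.036]), 'tau': array([-1.0000e-03, -5.8271e+01,  2.9307e+01,  6.9980e+00,  7.0000e-03,
       -0.0000e+00]), 'tool_pos': array([0.167, 0.653, 0.226]), 'orientation': array([ 1.79903e+02, -8.00000e-03, -1.43770e+01]), 'force': array([-0.49 ,  0.497,  0.996]), 'moment': array([ 0.013, -0.015,  0.001]), 'gripper_force': np.float64(0.0), 'opening': np.float64(0.088)} 0.0188
scene {'fx': 562.967, 'fy': 562.967, 'cx': 323.918, 'cy': 247.192, 'dist': [0.029, 0.0, 0.0, 0.0, 0.0], 'extrinsics': [[0.456, 0.89, -0.005, -0.252], [-0.659, 0.342, 0.67, 0.27], [0.598, -0.302, 0.742, -2.021], [0.0, 0.0, 0.0, 1.0]]}
top {'fx': 474.904, 'fy': 474.904, 'cx': 321.539, 'cy': 235.802, 'dist': [-0.108, 0.0, 0.0, 0.0, 0.0], 'extrinsics': [[-0.008, -1.0, -0.008, -0.004], [0.99, -0.009, 0.139, -0.577], [-0.14, -0.007, 0.99, -1.489], [0.0, 0.0, 0.0, 1.0]]}
pics
```

View pics/top0.png

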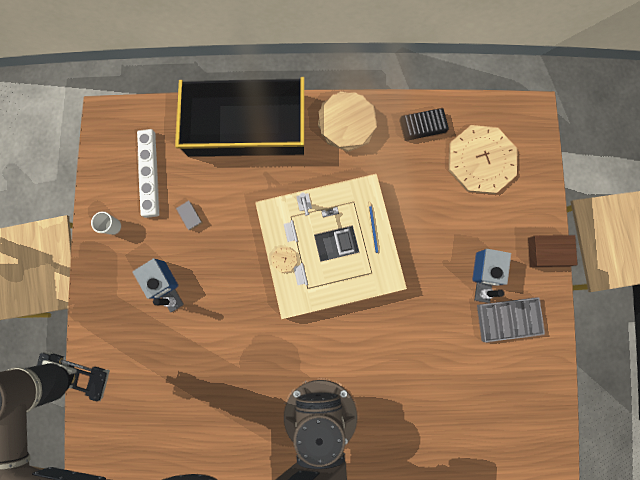

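View pics/scene0.png

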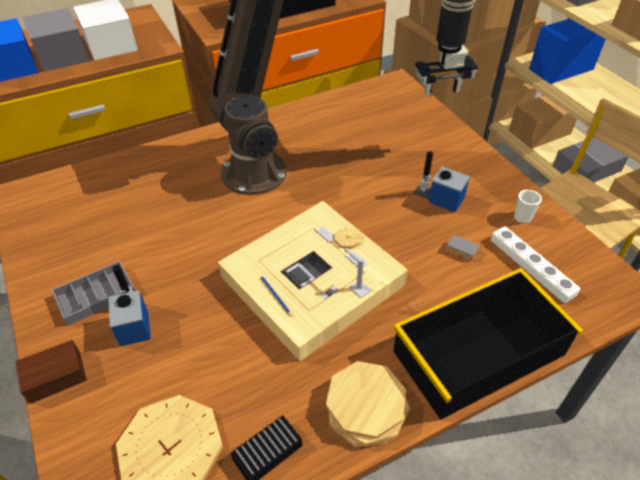

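```bash
cat > h.py <<'E'
import numpy as np,cv2
from plant import viewer,sensors
from scipy.spatial.transform import Rotation as R
def K(p): return np.array([[p['fx'],0,p['cx']],[0,p['fy'],p['cy']],[0,0,1]])
def ray(p,uv):
    n=cv2.undistortPoints(np.array(uv,float).reshape(-1,1,2),K(p),np.array(p['dist']))[:,0]
    E=np.array(p['extrinsics']);d=np.c_[n[:,0],-n[:,1],-np.ones(len(n))]@E[:3,:3]
    return -E[:3,:3].T@E[:3,3],d
def plane(p,uv,z):
    c,d=ray(p,uv);return c+d*((z-c[2])/d[:,2])[:,None]
def proj(p,X):
    E=np.array(p['extrinsics']);c=np.atleast_2d(X)@E[:3,:3].T+E[:3,3];c=c*[1,-1,-1]
    return cv2.projectPoints(c,np.zeros(3),np.zeros(3),K(p),np.array(p['dist']))[0][:,0]
def crop(im,x0,y0,x1,y1,s,name):
    cv2.imwrite(name,cv2.resize(im[y0:y1,x0:x1,::-1],None,fx=s,fy=s,interpolation=cv2.INTER_CUBIC))
E
python3 - <<'E'
from h import *
im=cv2.imread('pics/top0.png')[:,:,::-1]
crop(im,245,165,415,325,4.0,'pics/topc.png')
p=viewer.camera_params('top')
c=[(255,202),(376,175),(407,291),(281,319)]
P=plane(p,c,0.07);print(P.round(3));print(np.linalg.norm(P-np.roll(P,1,0),axis=1))
E
```

```text
[[ 0.684  0.203  0.07 ]
 [ 0.769 -0.186  0.07 ]
 [ 0.396 -0.274  0.07 ]
 [ 0.314  0.119  0.07 ]]
[0.37980012 0.39851386 0.38278106 0.40130569]
```

View pics/topc.png

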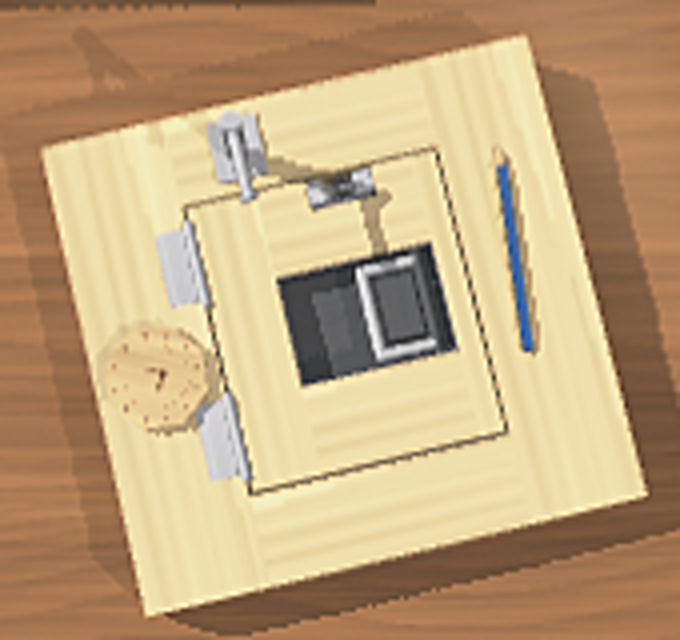

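The top view shows the deck rotated about 13°, hinge on the left, and the pencil right of the free edge. The ring lies flat in the right part of the cup: crop (278,280)–(457,350). The post and pin are at crop (240,160), and the hook is at crop (340,188).

```bash
cat >> h.py <<'E'
def go(T,Rt):
    o=sensors.get_obs();R0=R.from_euler('xyz',o['orientation'],degrees=True)
    print('now',np.round(o['tool_pos'],4),np.round(o['orientation'],2),'clk',o['clock'])
    print('shift mm',(R0.inv().apply(np.array(T)-o['tool_pos'])*1000).round(1),'turn',(R0.inv()*Rt).as_rotvec(degrees=True).round(2))
def frame(H,yaw):
    Rz=R.from_euler('z',yaw,degrees=True)
    return Rz,(lambda a:np.array(H)+Rz.apply(np.array(a)/1000))
E
python3 - <<'E'
from h import *
p=viewer.camera_params('top')
f=lambda l:[(x/4+244.6,y/4+164.6) for x,y in l]
P=plane(p,f([(185,208),(437,150),(507,430),(250,493)]),0.07);print(P.round(4));print(np.linalg.norm(P-np.roll(P,1,0),axis=1))
H=(P[0]+P[3])/2
E=(P[1]+P[2])/2
for a,b in((P[3],P[0]),(P[2],P[1])):print(np.degrees(np.arctan2(*(b-a)[1::-1])))
for a,b in((P[0],P[1]),(P[3],P[2])):print(90+np.degrees(np.arctan2(*(b-a)[1::-1])))
print(H,E)
C=plane(p,f([(278,280),(430,243),(457,350),(301,386)]),.07)
Rz,F=frame(H,12.8);print(Rz.inv().apply(C-H)*1000)
go([.5,-.02,.37],R.from_euler('xyz',[180,0,-77.2],degrees=True))
E
```

```text
[[ 0.6351  0.0883  0.07  ]
 [ 0.6802 -0.1127  0.07  ]
 [ 0.4565 -0.1636  0.07  ]
 [ 0.4092  0.0375  0.07  ]]
[0.23150525 0.20607635 0.22943947 0.20662111]
12.675049631721146
12.808753153679595
12.647642754495124
13.220734215466578
[0.52216762 0.0629301  0.07      ] [ 0.56835576 -0.13818029  0.07      ]
[[  42.39652916  -59.07659449    0.        ]
 [  43.47944819 -182.9436436     0.        ]
 [ -44.13790497 -183.32827665    0.        ]
 [ -43.50215502  -57.54267014    0.        ]]
now [0.1674 0.6534 0.2257] [ 1.7991e+02 -1.0000e-02 -1.4370e+01] clk 0.1
shift mm [ 489.4  570.  -143.4] turn [ 7.000e-02 -5.000e-02  6.283e+01]
```

```bash
python3 -m pendant '[[-1,[0,0,-0.143],[0,0,20]],[-1,[0,0,-0.143],[0,0,20]],[-1,[0.1,0.12,-0.143],[0,0,40]],[-1,[0.489,0.57,-0.143],[0,0,63]],[-1,[0.489,0.57,-0.143],[0,0,63]],[-1,[0.489,0.57,-0.143],[0,0,63]],[-1,[0.489,0.57,-0.143],[0,0,63]],[-1,[0.489,0.57,-0.143],[0,0,63]],[-1,[0.489,0.57,-0.143],[0,0,63]],[-1,[0.489,0.57,-0.143],[0,0,63]]]'
python3 - <<'E'
from h import *
go([.5,-.02,.37],R.from_euler('xyz',[180,0,-77.2],degrees=True))
E
```

```text
clock: 0.93
tool_pos: [0.3135, 0.3556, 0.343]
orientation: [180.0, 0.0, -77.7]
force: [1.2, 0.1, 0.2]
opening: 0.0266
gripper_force: 0.0
now [0.3135 0.3556 0.343 ] [179.99   0.   -77.71] clk 0.9333
shift mm [ 406.7 -102.4  -27. ] turn [ 0.01  0.   -0.51]
```

```bash
python3 -m pendant '[[-1,[0.407,-0.102,-0.027],[0,0,0]],[-1,[0.407,-0.102,-0.027],[0,0,0]],[-1,[0.407,-0.102,-0.027],[0,0,0]],[-1,[0.407,-0.102,-0.027],[0,0,0]],[-1,[0.407,-0.102,-0.027],[0,0,0]],[-1,[0.407,-0.102,-0.027],[0,0,0]],[-1,[0.407,-0.102,-0.027],[0,0,0]],[-1,[0.407,-0.102,-0.027],[0,0,0]],[-1,[0.407,-0.102,-0.027],[0,0,0]],[-1,[0.407,-0.102,-0.027],[0,0,0]]]'
python3 - <<'E'
from h import *
p=viewer.camera_params('wrist');im=viewer.snapshot('wrist')
np.save('pics/w1.npy',np.array(p['extrinsics']));cv2.imwrite('pics/w1.png',im[:,:,::-1])
print({k:np.round(v,3).tolist() for k,v in p.items()})
go([.5,-.02,.37],R.from_euler('xyz',[180,0,-77.2],degrees=True))
E
```

```text
clock: 1.77
tool_pos: [0.5003, -0.0159, 0.37]
orientation: [-180.0, 0.0, -77.4]
force: [1.5, 1.2, 0.7]
opening: 0.0009
gripper_force: 0.0
{'fx': 408.388, 'fy': 408.388, 'cx': 318.181, 'cy': 235.43, 'dist': [-0.03, 0.0, 0.0, 0.0, 0.0], 'extrinsics': [[-0.976, -0.218, -0.001, 0.485], [0.209, -0.934, -0.291, -0.041], [0.063, -0.284, 0.957, -0.564], [0.0, 0.0, 0.0, 1.0]]}
now [ 0.5026 -0.0212  0.3697] [ 1.7993e+02 -1.4000e-01 -7.7570e+01] clk 1.8167
shift mm [-1.7  2.2 -0.3] turn [ 0.07 -0.14 -0.37]
```

View pics/w1.png

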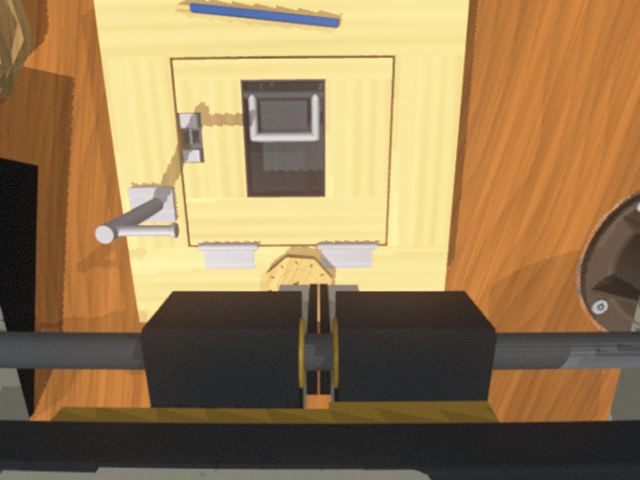

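The wrist view shows the hatch outline at (171,58), (394,57), (387,246) and (189,245). The ring lies flat with its bar at row 137, columns 250–320, and the scoop below it is free. The pin points right at (177,230).

```bash
python3 - <<'E'
from h import *
p=viewer.camera_params('wrist');q=dict(p,extrinsics=np.load('pics/w1.npy'))
E=np.load('pics/w1.npy');print('cam',-E[:3,:3].T@E[:3,3])
P=plane(q,[(171,58),(394,57),(387,246),(189,245)],.07);print(P.round(4),np.linalg.norm(P-np.roll(P,1,0),axis=1))
H=(P[2]+P[3])/2;d=(P[0]+P[1])/2-H
print(H,'yaw',90+np.degrees(np.arctan2(d[1],d[0])))
C=plane(q,[(242,81),(325,80),(325,196),(248,197)],.07)
Rz,F=frame(H,12.9);print((Rz.inv().apply(C-H)*1000).round(1))
B=plane(q,[(250,138),(320,137)],.07-.0055);print('bar',(Rz.inv().apply(B-H)*1000).round(1))
Hm=(H+[.5222,.0629,.07])/2
for HH in(H,np.array([.5222,.0629,.07])):
  Rz,F=frame(HH,12.8);print(F([-15,-125,0]))
E
```

```text
cam [ 0.51678264 -0.09246579  0.52774872]
[[ 0.679  -0.112   0.07  ]
 [ 0.4522 -0.1632  0.07  ]
 [ 0.4046  0.0383  0.07  ]
 [ 0.6334  0.0883  0.07  ]] [0.20543756 0.23252674 0.20705355 0.23423632]
[0.51900002 0.06330183 0.07      ] yaw 13.05286705405851
[[  43.7 -183.1    0. ]
 [ -43.9 -183.5    0. ]
 [ -43.9  -59.1    0. ]
 [  43.9  -58.5    0. ]]
bar [[  39.1 -123.8   -5.5]
 [ -38.4 -124.4   -5.5]]
[ 0.53206635 -0.06191507  0.07      ]
[ 0.53526632 -0.0623169   0.07      ]
```

```bash
cat >> h.py <<'E'
H=[.5208,.0631,.07];YAW=12.9
Rz,F=frame(H,YAW)
def ori(t): # tool x toward hinge -y, tilted t deg so tip goes to -y
    return R.from_euler('z',YAW-90,degrees=True)*R.from_euler('x',180,degrees=True)*R.from_euler('y',t,degrees=True)
def loc():
    o=sensors.get_obs();print('local mm',(Rz.inv().apply(o['tool_pos']-np.array(H))*1000).round(1),'F',np.round(Rz.inv().apply(o['force']),1))
E
python3 - <<'E'
from h import *
go(F([-17,-104,40]),ori(35))
E
```

```text
now [ 0.5026 -0.0212  0.3697] [ 1.7993e+02 -1.4000e-01 -7.7570e+01] clk 1.8167
shift mm [ 25.1 -20.1 259.8] turn [ 0.21 34.86 -0.43]
```

```bash
python3 -m pendant '[[-1,[0.025,-0.020,0.04],[0.2,7,-0.4]],[-1,[0.025,-0.020,0.08],[0.2,14,-0.4]],[-1,[0.025,-0.020,0.12],[0.2,21,-0.4]],[-1,[0.025,-0.020,0.16],[0.2,28,-0.4]],[-1,[0.025,-0.020,0.2],[0.2,34.9,-0.4]],[-1,[0.025,-0.020,0.23],[0.2,34.9,-0.4]],[-1,[0.025,-0.020,0.25],[0.2,34.9,-0.4]],[-1,[0.025,-0.020,0.26],[0.2,34.9,-0.4]],[-1,[0.025,-0.020,0.26],[0.2,34.9,-0.4]],[-1,[0.025,-0.020,0.26],[0.2,34.9,-0.4]]]'
python3 - <<'E'
from h import *
go(F([-17,-104,-20.5]),ori(35));loc()
im=viewer.snapshot('wrist');crop(im,160,0,560,400,1.5,'pics/w2.png')
E
```

```text
clock: 2.65
tool_pos: [0.5256, -0.0338, 0.1105]
orientation: [-179.9, -34.9, -77.0]
force: [-0.2, -0.7, 0.7]
opening: 0.0005
gripper_force: 0.0
now [ 0.5256 -0.0338  0.1105] [-179.89  -34.91  -77.02] clk 2.65
shift mm [-27.9   0.1  54.9] turn [-0.15  0.09  0.07]
local mm [-17.  -95.5  40.5] F [-0.4 -0.6  0.7]
```

View pics/w2.png

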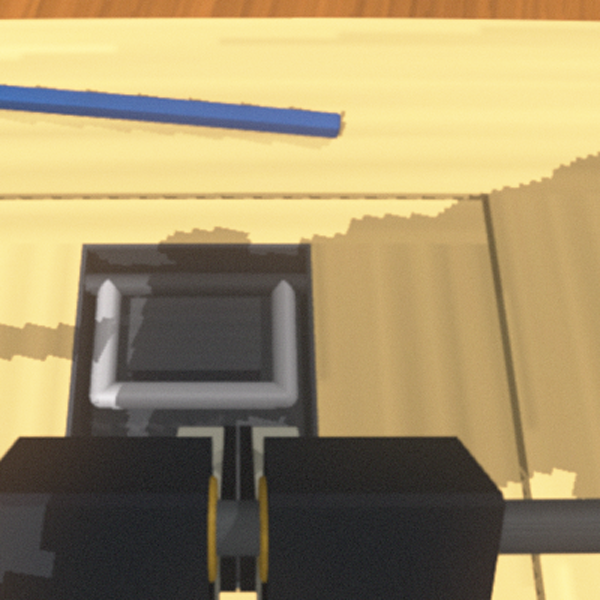

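The tips sit in line over the scoop, with the bar just ahead at crop row 395. I'll read the settled pose again.

```bash
python3 -m pendant '[[-1,[0,0,0],[0,0,0]],[-1,[0,0,0],[0,0,0]]]'
python3 - <<'E'
from h import *
go(F([-17,-104,-20.5]),ori(35));loc()
E
```

```text
clock: 2.87
tool_pos: [0.5259, -0.0334, 0.1113]
orientation: [-179.7, -34.8, -77.1]
force: [-0.4, -0.1, -0.3]
opening: 0.0003
gripper_force: 0.0
now [ 0.5259 -0.0334  0.1113] [-179.69  -34.83  -77.14] clk 2.8667
shift mm [-28.1   0.7  55.8] turn [-0.28  0.17 -0.03]
local mm [-16.6 -95.2  41.3] F [-0.4 -0.  -0.3]
```

```bash
python3 -m pendant '[[-1,[-0.010,0,0.020],[0,0,0]],[-1,[-0.018,0,0.036],[0,0,0]],[-1,[-0.024,0,0.048],[0,0,0]],[-1,[-0.028,0,0.056],[0,0,0]],[-1,[-0.028,0,0.056],[0,0,0]],[-1,[-0.028,0,0.056],[0,0,0]]]'
python3 - <<'E'
from h import *
loc();go(F([-17,-119,-20.5]),ori(35))
E
```

```text
clock: 3.37
tool_pos: [0.5275, -0.0428, 0.0486]
orientation: [-179.9, -34.9, -77.0]
force: [0.0, 0.5, 0.3]
opening: 0.0007
gripper_force: 0.0
local mm [ -17.1 -104.7  -21.4] F [0.1 0.5 0.3]
now [ 0.5275 -0.0428  0.0486] [-179.87  -34.9   -77.05] clk 3.3667
shift mm [12.2 -0.1  7.4] turn [-0.16  0.1   0.04]
```

```bash
python3 -m pendant '[[-1,[0.006,0,0.004],[0,0,0]],[-1,[0.0123,0,0.008],[0,0,0]],[-1,[0.0123,0,0.008],[0,0,0]],[-1,[0.0123,0,0.008],[0,0,0]]]'
python3 - <<'E'
from h import *
loc()
E
```

```text
clock: 3.7
tool_pos: [0.532, -0.0546, 0.0486]
orientation: [-179.7, -34.6, -77.0]
force: [-3.1, 10.6, -1.3]
opening: 0.0001
gripper_force: 5.2
local mm [ -15.3 -117.3  -21.4] F [-0.6 11.  -1.3]
```

```bash
python3 -m pendant '[[-1,[0.004,0,-0.0045],[0,0,0]],[-1,[0.0079,0,-0.0086],[0,0,0]],[-1,[0.0079,0,-0.0086],[0,0,0]]]'
python3 - <<'E'
from h import *
loc()
im=viewer.snapshot('wrist');crop(im,160,0,560,400,1.5,'pics/w3.png')
E
```

```text
clock: 3.95
tool_pos: [0.5328, -0.0559, 0.0611]
orientation: [-179.6, -34.7, -77.0]
force: [-2.6, 10.3, 1.1]
opening: 0.0002
gripper_force: 3.9
local mm [ -14.9 -118.7   -8.9] F [-0.2 10.6  1.1]
```

View pics/w3.png

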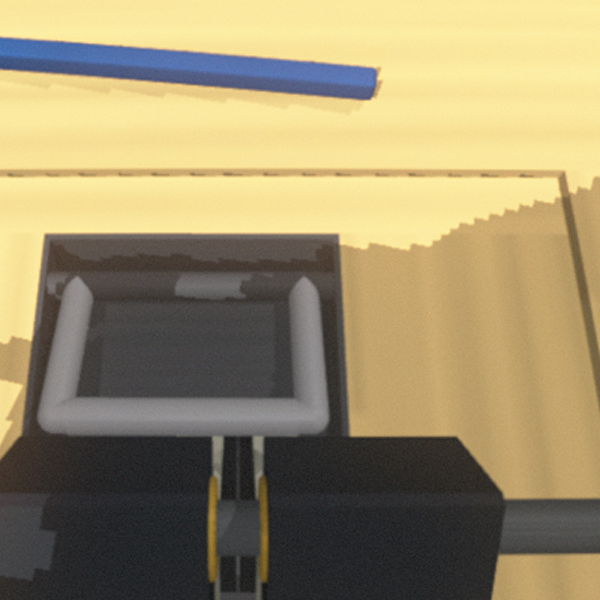

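```bash
python3 - <<'E'
from h import *
loc();p=viewer.camera_params('wrist')
for th in(0,10,15,20,30):
  a=np.radians(th);y=-170+45*np.cos(a);z=-5.5+45*np.sin(a)
  print(th,((proj(p,[F([x,y,z]) for x in(-34,34)]+[F([x,-170,-5.5]) for x in(-34,34)])-[160,0])*1.5).round(0).tolist())
print((proj(p,F([-15,-118.7,-8.9]))-[160,0])*1.5)
E
```

```text
local mm [ -14.9 -118.8   -9. ] F [-0.8  8.9  1.4]
0 [[303.0, 431.0], [62.0, 430.0], [299.0, 284.0], [76.0, 284.0]]
10 [[306.0, 423.0], [55.0, 422.0], [299.0, 284.0], [76.0, 284.0]]
15 [[307.0, 417.0], [51.0, 416.0], [299.0, 284.0], [76.0, 284.0]]
20 [[309.0, 410.0], [47.0, 409.0], [299.0, 284.0], [76.0, 284.0]]
30 [[311.0, 391.0], [40.0, 389.0], [299.0, 284.0], [76.0, 284.0]]
[[235.70740746 455.06938416]]
```

The bar has come up: its row (416) and rod positions match about 15°. I'll continue along the arc.

```bash
python3 -m pendant '[[-1,[0.005,0,-0.0035],[0,0,0]],[-1,[0.010,0,-0.0064],[0,0,0]],[-1,[0.0155,0,-0.0085],[0,0,0]],[-1,[0.021,0,-0.0099],[0,0,0]],[-1,[0.027,0,-0.0103],[0,0,0]],[-1,[0.033,0,-0.0104],[0,0,0]],[-1,[0.033,0,-0.0104],[0,0,0]]]'
python3 - <<'E'
from h import *
loc()
E
```

```text
clock: 4.58
tool_pos: [0.5353, -0.0803, 0.088]
orientation: [-179.9, -34.9, -77.1]
force: [1.3, -0.3, -0.1]
opening: 0.0005
gripper_force: 0.0
local mm [ -17.8 -143.    18. ] F [ 1.2 -0.5 -0.1]
```

```bash
python3 -m pendant '[[-1,[0.006,0,0.001],[0,0,0]],[-1,[0.0115,0,0.0025],[0,0,0]],[-1,[0.017,0,0.005],[0,0,0]],[-1,[0.022,0,0.008],[0,0,0]],[-1,[0.022,0,0.008],[0,0,0]],[-1,[0.022,0,0.008],[0,0,0]]]'
python3 - <<'E'
from h import *
loc()
im=viewer.snapshot('wrist');crop(im,100,0,580,400,1.4,'pics/w4.png')
im=viewer.snapshot('top');crop(im,245,165,415,325,4,'pics/t4.png')
p=viewer.camera_params('wrist')
for th in(45,60,75,90):
  a=np.radians(th);y=-170+45*np.cos(a);z=-5.5+45*np.sin(a)
  print(th,((proj(p,[F([x,y,z]) for x in(-34,34)])-[100,0])*1.4).round(0).tolist())
E
```

```text
clock: 5.08
tool_pos: [0.5405, -0.1017, 0.0933]
orientation: [-179.9, -34.9, -77.0]
force: [0.3, 0.7, -0.4]
opening: 0.0005
gripper_force: 0.1
local mm [ -17.6 -165.    23.3] F [ 0.4  0.6 -0.4]
45 [[361.0, 516.0], [124.0, 515.0]]
60 [[363.0, 481.0], [119.0, 480.0]]
75 [[363.0, 439.0], [118.0, 439.0]]
90 [[362.0, 397.0], [120.0, 396.0]]
```

View pics/w4.png

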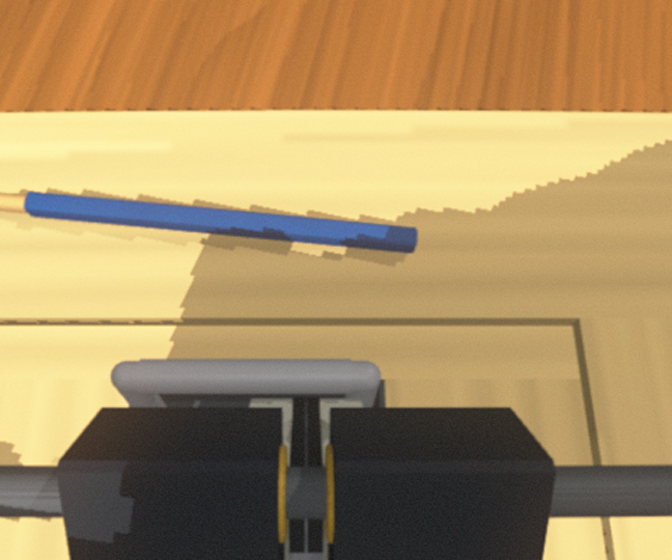

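The bar is at row 377, so the ring stands at about 97°, held up by friction. Now I'll back out and turn to pinch it.

```bash
python3 -m pendant '[[-1,[-0.006,0,0],[0,0,0]],[-1,[-0.010,0,-0.002],[0,0,0]],[-1,[-0.012,0,-0.03],[0,0,0]],[-1,[-0.012,0,-0.07],[0,0,0]],[-1,[-0.012,0,-0.11],[0,0,0]],[-1,[-0.012,0,-0.15],[0,0,0]],[-1,[-0.012,0,-0.15],[0,0,0]],[0,[-0.012,0,-0.15],[0,0,0]]]'
python3 - <<'E'
from h import *
loc()
Rg=R.from_euler('z',YAW-180,degrees=True)*R.from_euler('x',180,degrees=True)
go(F([0,-175,110]),Rg)
E
```

```text
clock: 5.85
tool_pos: [0.5197, -0.005, 0.2109]
orientation: [-179.7, -34.8, -77.0]
force: [-0.9, -0.3, -1.1]
opening: 0.0032
gripper_force: 0.0
local mm [-16.2 -66.2 140.9] F [-1.  -0.1 -1.1]
now [ 0.5197 -0.005   0.2109] [-179.66  -34.78  -76.95] clk 5.85
shift mm [ 71.8 -15.4  87.6] turn [-27.55 -26.96  87.22]
```

```bash
python3 -m pendant '[[1,[0.012,-0.002,0.006],[-2,-2,6.4]],[1,[0.024,-0.004,0.012],[-4,-3.9,12.8]],[1,[0.036,-0.006,0.02],[-6,-5.9,19]],[1,[0.05,-0.008,0.03],[-8.1,-7.9,25.6]],[1,[0.062,-0.01,0.04],[-10,-9.8,32]],[1,[0.075,-0.012,0.05],[-12.1,-11.8,38.4]],[1,[0.089,-0.015,0.063],[-14.1,-13.8,44.8]],[1,[0.089,-0.015,0.063],[-16.2,-15.7,51]],[1,[0.089,-0.015,0.063],[-18,-17.7,57.3]],[1,[0.089,-0.015,0.063],[-20,-19.6,63.5]]]'
python3 -m pendant '[[1,[0,0,0],[0,0,0]],[1,[0,0,0],[0,0,0]],[1,[0,0,0],[0,0,0]]]'
python3 - <<'E'
from h import *
loc()
Rg=R.from_euler('z',YAW-180,degrees=True)*R.from_euler('x',180,degrees=True)
go(F([0,-175,100]),Rg)
E
```

```text
clock: 6.68
tool_pos: [0.5573, -0.1114, 0.207]
orientation: [-174.2, -8.9, -144.3]
force: [0.1, 0.2, 0.6]
opening: 0.0682
gripper_force: 0.0
clock: 6.93
tool_pos: [0.5575, -0.111, 0.2079]
orientation: [-174.1, -9.0, -143.8]
force: [-0.8, -0.4, 0.3]
opening: 0.0858
gripper_force: 0.0
local mm [  -3.1 -177.9  137.9] F [-0.8 -0.2  0.3]
now [ 0.5575 -0.111   0.2079] [-174.1    -9.04 -143.8 ] clk 6.9333
shift mm [-9.9  5.2 36.4] turn [-7.64 -7.71 23.7 ]
```

```bash
python3 -m pendant '[[0,[-0.010,0.005,0.036],[-2,-2,6]],[0,[-0.010,0.005,0.036],[-4,-4,12.4]],[0,[-0.010,0.005,0.036],[-6,-6,18.6]],[0,[-0.010,0.005,0.036],[-7.6,-7.7,23.7]],[0,[-0.010,0.005,0.036],[-7.6,-7.7,23.7]],[0,[-0.010,0.005,0.036],[-7.6,-7.7,23.7]],[0,[-0.010,0.005,0.036],[-7.6,-7.7,23.7]]]'
python3 - <<'E'
from h import *
loc()
Rg=R.from_euler('z',YAW-180,degrees=True)*R.from_euler('x',180,degrees=True)
im=viewer.snapshot('wrist');cv2.imwrite('pics/w5.png',im[:,:,::-1])
p=viewer.camera_params('wrist')
for th in(80,90,97,105):
  a=np.radians(th);y=-170+45*np.cos(a);z=-5.5+45*np.sin(a)
  print(th,y,z,proj(p,[F([x,y,z]) for x in(-34,34)]).round(0).tolist())
go(F([0,-175.5,21]),Rg)
E
```

```text
clock: 7.52
tool_pos: [0.5607, -0.1069, 0.1711]
orientation: [-179.9, 0.1, -167.0]
force: [0.3, 0.1, 0.0]
opening: 0.0473
gripper_force: 0.0
local mm [   0.9 -174.6  101.1] F [0.3 0.  0. ]
80 -162.18583200498813 38.81634888554936 [[340.0, 196.0], [338.0, 308.0]]
90 -170.0 39.5 [[326.0, 196.0], [325.0, 309.0]]
97 -175.48412045323164 39.16457682385949 [[316.0, 196.0], [316.0, 308.0]]
105 -181.64685702961344 37.966662183008076 [[305.0, 195.0], [306.0, 307.0]]
now [ 0.5607 -0.1067  0.1711] [-1.7995e+02  6.0000e-02 -1.6702e+02] clk 7.5667
shift mm [ 1.1 -1.  80.1] turn [-0.05  0.06  0.08]
```

View pics/w5.png

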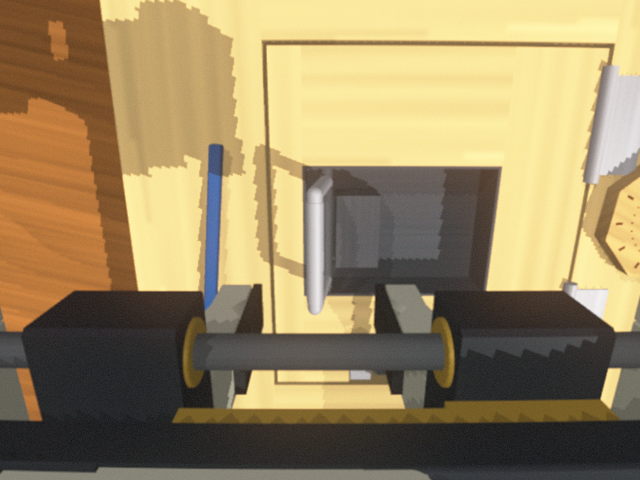

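The bar is at column 316, rows 190–308, which matches 97° and sits between the fingertips (262 and 378). I'll descend and pinch it.

```bash
python3 -m pendant '[[0,[0.001,-0.001,0.03],[0,0,0]],[0,[0.001,-0.001,0.055],[0,0,0]],[0,[0.001,-0.001,0.072],[0,0,0]],[0,[0.001,-0.001,0.08],[0,0,0]],[0,[0.001,-0.001,0.08],[0,0,0]],[-1,[0.001,-0.001,0.08],[0,0,0]],[-1,[0.001,-0.001,0.08],[0,0,0]],[-1,[0.001,-0.001,0.08],[0,0,0]],[-1,[0.001,-0.001,0.08],[0,0,0]],[-1,[0.001,-0.001,0.08],[0,0,0]]]'
python3 -m pendant '[[-1,[0,0,0],[0,0,0]],[-1,[0,0,0],[0,0,0]],[-1,[0,0,0],[0,0,0]]]'
python3 - <<'E'
from h import *
loc()
E
```

```text
clock: 8.4
tool_pos: [0.5607, -0.1082, 0.0922]
orientation: [-180.0, 0.2, -167.2]
force: [-0.1, -0.2, -0.4]
opening: 0.0159
gripper_force: 0.0
clock: 8.65
tool_pos: [0.5606, -0.1084, 0.0919]
orientation: [-180.0, 0.2, -167.2]
force: [-1.1, 0.1, 5.5]
opening: 0.0092
gripper_force: 30.0
local mm [   0.5 -176.    21.9] F [-1.1  0.3  5.5]
```

```bash
cat >> h.py <<'E'
def tcp(a,rho=17.3,B=(-176,39.2)):
    a_=np.radians(a);s=np.radians(.52*a)
    b=np.array([B[0]*np.cos(a_)+B[1]*np.sin(a_),-B[0]*np.sin(a_)+B[1]*np.cos(a_)])
    return b+rho*np.array([-np.sin(s),-np.cos(s)])
def rows(a0,a1,n=10):
    s=np.radians(.52*a0);t0=tcp(a0)
    for a in np.linspace(a0,a1,n+1)[1:]:
        d=tcp(a)-t0
        y=d@[np.cos(s),-np.sin(s)];z=d@[-np.sin(s),-np.cos(s)]
        print(f'a{a:.0f} [0,{y/1000:.4f},{z/1000:.4f}] turn {.52*(a-a0):.1f}')
E
python3 - <<'E'
from h import *
for k in(0,20,40,60):rows(k,k+20)
E
```

```text
a2 [0,0.0012,-0.0061] turn 1.0
a4 [0,0.0025,-0.0122] turn 2.1
a6 [0,0.0041,-0.0182] turn 3.1
a8 [0,0.0059,-0.0242] turn 4.2
a10 [0,0.0079,-0.0300] turn 5.2
a12 [0,0.0101,-0.0358] turn 6.2
a14 [0,0.0125,-0.0416] turn 7.3
a16 [0,0.0151,-0.0472] turn 8.3
a18 [0,0.0179,-0.0527] turn 9.4
a20 [0,0.0209,-0.0581] turn 10.4
a22 [0,0.0022,-0.0058] turn 1.0
a24 [0,0.0045,-0.0115] turn 2.1
a26 [0,0.0071,-0.0171] turn 3.1
a28 [0,0.0098,-0.0226] turn 4.2
a30 [0,0.0128,-0.0280] turn 5.2
a32 [0,0.0159,-0.0333] turn 6.2
a34 [0,0.0192,-0.0385] turn 7.3
a36 [0,0.0227,-0.0436] turn 8.3
a38 [0,0.0264,-0.0485] turn 9.4
a40 [0,0.0302,-0.0533] turn 10.4
a42 [0,0.0031,-0.0053] turn 1.0
a44 [0,0.0064,-0.0105] turn 2.1
a46 [0,0.0098,-0.0155] turn 3.1
a48 [0,0.0134,-0.0205] turn 4.2
a50 [0,0.0172,-0.0253] turn 5.2
a52 [0,0.0212,-0.0299] turn 6.2
a54 [0,0.0253,-0.0344] turn 7.3
a56 [0,0.0296,-0.0388] turn 8.3
a58 [0,0.0340,-0.0430] turn 9.4
a60 [0,0.0386,-0.0470] turn 10.4
a62 [0,0.0039,-0.0047] turn 1.0
a64 [0,0.0080,-0.0092] turn 2.1
a66 [0,0.0123,-0.0135] turn 3.1
a68 [0,0.0166,-0.0177] turn 4.2
a70 [0,0.0212,-0.0218] turn 5.2
a72 [0,0.0258,-0.0256] turn 6.2
a74 [0,0.0307,-0.0293] turn 7.3
a76 [0,0.0356,-0.0329] turn 8.3
a78 [0,0.0406,-0.0362] turn 9.4
a80 [0,0.0458,-0.0394] turn 10.4
```

```bash
python3 -m pendant '[[-1,[0,0.0012,-0.0061],[1,0,0]],[-1,[0,0.0025,-0.0122],[2.1,0,0]],[-1,[0,0.0041,-0.0182],[3.1,0,0]],[-1,[0,0.0059,-0.0242],[4.2,0,0]],[-1,[0,0.0079,-0.03],[5.2,0,0]],[-1,[0,0.0101,-0.0358],[6.2,0,0]],[-1,[0,0.0125,-0.0416],[7.3,0,0]],[-1,[0,0.0151,-0.0472],[8.3,0,0]],[-1,[0,0.0179,-0.0527],[9.4,0,0]],[-1,[0,0.0209,-0.0581],[10.4,0,0]]]'
python3 - <<'E'
from h import *
print(tcp(20));loc()
im=viewer.snapshot('scene');crop(im,200,180,420,360,3.5,'pics/s6.png')
E
```

```text
clock: 9.48
tool_pos: [0.5559, -0.0883, 0.1497]
orientation: [-169.5, 0.2, -167.2]
force: [3.4, -5.7, -3.2]
opening: 0.0088
gripper_force: 30.0
[-155.10169285   80.01570952]
local mm [   0.4 -155.5   79.7] F [ 2.  -6.3 -3.2]
```

View pics/s6.png

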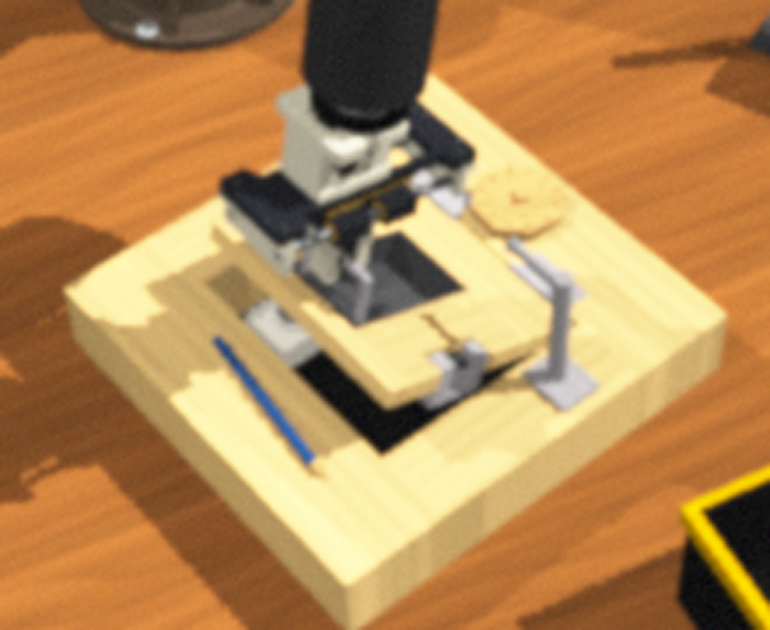

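The hatch is rising with the gripper, well in hand. Its near corner is at crop (385,400), clear of the black well opening, and the hook at (465,370) is heading for the pin.

```bash
python3 -m pendant '[[-1,[0,0.0022,-0.0058],[1,0,0]],[-1,[0,0.0045,-0.0115],[2.1,0,0]],[-1,[0,0.0071,-0.0171],[3.1,0,0]],[-1,[0,0.0098,-0.0226],[4.2,0,0]],[-1,[0,0.0128,-0.028],[5.2,0,0]],[-1,[0,0.0159,-0.0333],[6.2,0,0]],[-1,[0,0.0192,-0.0385],[7.3,0,0]],[-1,[0,0.0227,-0.0436],[8.3,0,0]],[-1,[0,0.0264,-0.0485],[9.4,0,0]],[-1,[0,0.0302,-0.0533],[10.4,0,0]]]'
python3 -m pendant '[[-1,[0,0.0031,-0.0053],[1,0,0]],[-1,[0,0.0064,-0.0105],[2.1,0,0]],[-1,[0,0.0098,-0.0155],[3.1,0,0]],[-1,[0,0.0134,-0.0205],[4.2,0,0]],[-1,[0,0.0172,-0.0253],[5.2,0,0]],[-1,[0,0.0212,-0.0299],[6.2,0,0]],[-1,[0,0.0253,-0.0344],[7.3,0,0]],[-1,[0,0.0296,-0.0388],[8.3,0,0]],[-1,[0,0.034,-0.043],[9.4,0,0]],[-1,[0,0.0386,-0.047],[10.4,0,0]]]'
python3 - <<'E'
from h import *
print(tcp(60));loc();go(F([0,*tcp(60)]),R.identity())
print(sensors.get_obs()['joint_pos'])
E
```

```text
clock: 10.37
tool_pos: [0.547, -0.05, 0.1969]
orientation: [-159.1, 0.2, -167.2]
force: [4.6, -5.7, -1.9]
opening: 0.0092
gripper_force: 30.0
clock: 11.2
tool_pos: [0.5352, 0.0014, 0.2274]
orientation: [-148.7, 0.1, -167.2]
force: [3.6, -4.6, 2.2]
opening: 0.009
gripper_force: 30.0
[-63.01367143 157.22266937]
local mm [  0.2 -63.4 157.4] F [ 2.5 -5.3  2.2]
now [0.5352 0.0014 0.2274] [-1.4869e+02  1.4000e-01 -1.6724e+02] clk 11.2
shift mm [ 0.2  0.4 -0.1] turn [  18.83 -168.92   47.31]
[  39.68346262    8.99900161  -33.69178529   30.56183169  -65.9396378
 -134.28050901]
```

```bash
python3 -m pendant '[[-1,[0,0.0039,-0.0047],[1,0,0]],[-1,[0,0.008,-0.0092],[2.1,0,0]],[-1,[0,0.0123,-0.0135],[3.1,0,0]],[-1,[0,0.0166,-0.0177],[4.2,0,0]],[-1,[0,0.0212,-0.0218],[5.2,0,0]],[-1,[0,0.0258,-0.0256],[6.2,0,0]],[-1,[0,0.0307,-0.0293],[7.3,0,0]],[-1,[0,0.0335,-0.0312],[7.8,0,0]],[-1,[0,0.0335,-0.0312],[7.8,0,0]]]'
python3 - <<'E'
from h import *
print(tcp(75));loc();rows(75,80,5)
im=viewer.snapshot('scene');crop(im,240,160,420,310,4.4,'pics/s7.png')
E
```

```text
clock: 11.95
tool_pos: [0.525, 0.046, 0.2361]
orientation: [-140.9, 0.1, -167.2]
force: [-4.1, 2.2, 5.9]
opening: 0.009
gripper_force: 30.0
[-18.57510231 166.70402686]
local mm [  0.2 -17.6 166.1] F [-3.5  3.1  5.9]
a76 [0,0.0022,-0.0021] turn 0.5
a77 [0,0.0045,-0.0041] turn 1.0
a78 [0,0.0068,-0.0061] turn 1.6
a79 [0,0.0091,-0.0080] turn 2.1
a80 [0,0.0114,-0.0099] turn 2.6
```

View pics/s7.png

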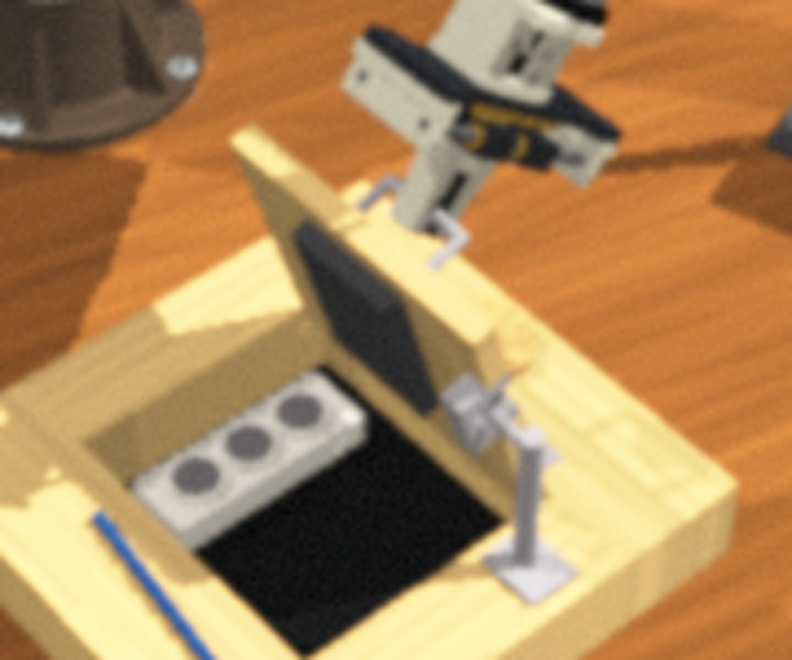

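The hatch stands steep, with the hook at crop (470,410) around the pin that comes off the post at (520,430). I'll push on gently to the stop.

```bash
python3 -m pendant '[[-1,[0,0.0011,-0.001],[0.2,0,0]],[-1,[0,0.0022,-0.0021],[0.5,0,0]],[-1,[0,0.0034,-0.0031],[0.7,0,0]],[-1,[0,0.0045,-0.0041],[1,0,0]],[-1,[0,0.0056,-0.0051],[1.3,0,0]],[-1,[0,0.0068,-0.0061],[1.6,0,0]],[-1,[0,0.0068,-0.0061],[1.6,0,0]]]'
python3 - <<'E'
from h import *
print(tcp(78));loc()
E
python3 -m pendant '[[-1,[0,0.0012,-0.001],[0.2,0,0]],[-1,[0,0.0023,-0.0019],[0.5,0,0]],[-1,[0,0.0035,-0.0029],[0.8,0,0]],[-1,[0,0.0046,-0.0038],[1,0,0]],[-1,[0,0.0046,-0.0038],[1,0,0]],[-1,[0,0.0046,-0.0038],[1,0,0]]]'
python3 - <<'E'
from h import *
print(tcp(80));loc()
E
```

```text
clock: 12.58
tool_pos: [0.523, 0.0545, 0.2364]
orientation: [-139.3, 0.1, -167.2]
force: [0.3, -2.0, 4.2]
opening: 0.0087
gripper_force: 30.0
[ -9.49829262 167.16086575]
local mm [  0.2  -8.9 166.4] F [-0.1 -2.   4.2]
clock: 13.08
tool_pos: [0.5215, 0.0556, 0.2357]
orientation: [-138.1, -0.1, -167.4]
force: [30.2, -34.2, -10.8]
opening: 0.0094
gripper_force: 30.0
[ -3.44353883 167.19626613]
local mm [ -1.   -7.5 165.7] F [ 21.8 -40.  -10.8]
```

Stop reached: 40 N against the pull. Now I'll ease back while still gripping, to test whether the latch holds.

```bash
python3 - <<'E'
from h import *
rows(80,70,10)
E
```

```text
a79 [0,-0.0023,0.0020] turn -0.5
a78 [0,-0.0045,0.0040] turn -1.0
a77 [0,-0.0067,0.0061] turn -1.6
a76 [0,-0.0089,0.0083] turn -2.1
a75 [0,-0.0110,0.0104] turn -2.6
a74 [0,-0.0131,0.0126] turn -3.1
a73 [0,-0.0151,0.0149] turn -3.6
a72 [0,-0.0171,0.0171] turn -4.2
a71 [0,-0.0191,0.0194] turn -4.7
a70 [0,-0.0210,0.0218] turn -5.2
```

```bash
python3 -m pendant '[[-1,[0,-0.0023,0.002],[-0.5,0,0]],[-1,[0,-0.0045,0.004],[-1,0,0]],[-1,[0,-0.0067,0.0061],[-1.6,0,0]],[-1,[0,-0.0089,0.0083],[-2.1,0,0]],[-1,[0,-0.011,0.0104],[-2.6,0,0]],[-1,[0,-0.0131,0.0126],[-3.1,0,0]],[-1,[0,-0.0151,0.0149],[-3.6,0,0]],[-1,[0,-0.0151,0.0149],[-3.6,0,0]]]'
python3 - <<'E'
from h import *
print(tcp(73));loc()
E
python3 -m pendant '[[-1,[0,-0.002,0.0022],[-0.5,0,0]],[-1,[0,-0.004,0.0045],[-1,0,0]],[-1,[0,-0.0059,0.0068],[-1.6,0,0]],[-1,[0,-0.0059,0.0068],[-1.6,0,0]],[-1,[0,-0.0059,0.0068],[-1.6,0,0]]]'
python3 - <<'E'
from h import *
print(tcp(70));loc()
im=viewer.snapshot('scene');crop(im,310,200,410,300,6,'pics/s8.png')
E
```

```text
clock: 13.75
tool_pos: [0.5261, 0.0392, 0.2349]
orientation: [-142.1, 0.1, -167.3]
force: [-3.0, -0.6, -6.4]
opening: 0.0088
gripper_force: 30.0
[-24.61169719 166.1305894 ]
local mm [ -0.2 -24.5 164.9] F [-3.   0.1 -6.4]
clock: 14.17
tool_pos: [0.528, 0.0334, 0.2338]
orientation: [-143.9, 0.2, -167.2]
force: [-24.1, 20.7, 5.6]
opening: 0.009
gripper_force: 30.0
[-33.62574123 164.86842818]
local mm [  0.4 -30.5 163.8] F [-18.8  25.6   5.6]
```

View pics/s8.png

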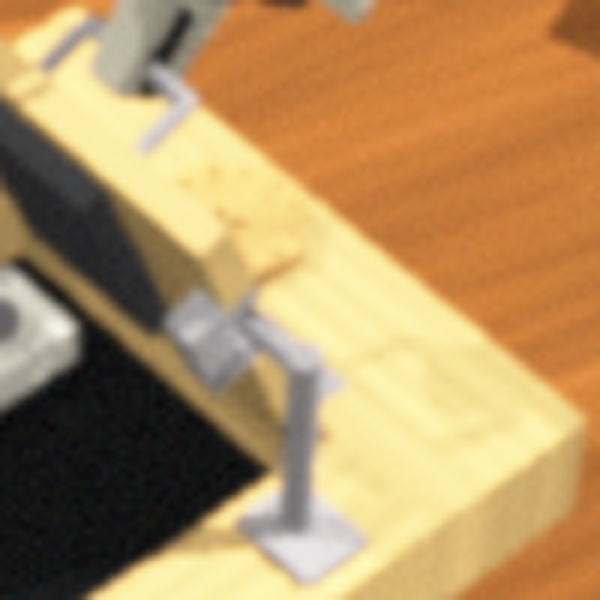

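The latch holds: about 25 N resists closing at around 71°, and the hook is around the pin at crop (220,340). I'll relieve the load, open slightly and retreat.

```bash
python3 -m pendant '[[-1,[0,0.002,-0.0022],[0.5,0,0]],[-1,[0,0.0042,-0.0045],[0.8,0,0]],[-1,[0,0.0042,-0.0045],[0.8,0,0]],[-0.3,[0,0.0042,-0.0045],[0.8,0,0]],[-0.3,[0,0.0042,-0.0045],[0.8,0,0]],[-0.3,[0,0.0042,-0.0045],[0.8,0,0]],[-0.3,[0,0.0042,-0.0045],[0.8,0,0]],[-0.3,[0,0.0042,-0.0045],[0.8,0,0]]]'
python3 - <<'E'
from h import *
loc()
E
python3 -m pendant '[[-0.3,[0,0,-0.012],[0,0,0]],[-0.3,[0,0,-0.03],[0,0,0]],[-0.3,[0,0,-0.06],[0,0,0]],[-0.3,[0,0,-0.1],[0,0,0]],[-0.3,[0,0,-0.14],[0,0,0]],[-0.3,[0,0,-0.16],[0,0,0]],[-0.3,[0,0,-0.16],[0,0,0]],[-0.3,[0,0,-0.16],[0,0,0]],[-0.3,[0,0,-0.16],[0,0,0]]]'
python3 - <<'E'
from h import *
loc()
im=viewer.snapshot('scene');crop(im,220,160,440,350,3,'pics/s9.png')
E
```

```text
clock: 14.88
tool_pos: [0.5274, 0.0369, 0.235]
orientation: [-142.8, 0.2, -167.2]
force: [0.1, -0.5, -1.2]
opening: 0.0298
gripper_force: 0.0
local mm [  0.6 -27.  165. ] F [-0.1 -0.5 -1.2]
clock: 15.63
tool_pos: [0.5051, 0.1307, 0.3614]
orientation: [-142.8, 0.1, -167.2]
force: [0.2, -0.0, 0.2]
opening: 0.0306
gripper_force: 0.0
local mm [-2.000e-01  6.940e+01  2.914e+02] F [ 0.1 -0.   0.2]
```

View pics/s9.png

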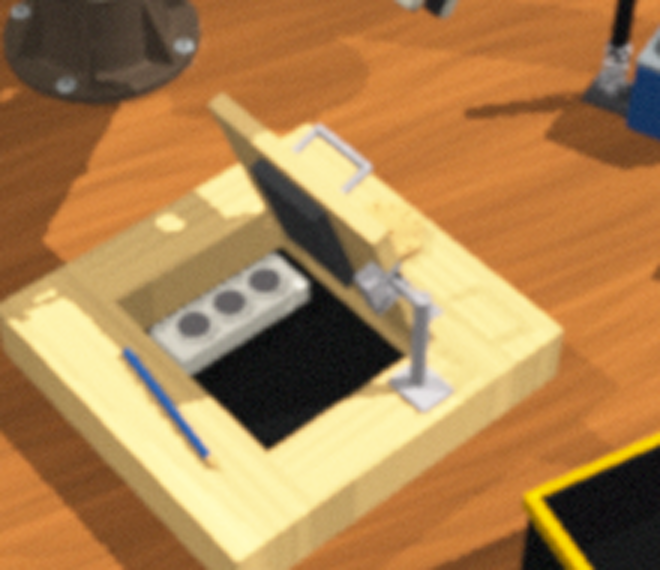

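The gripper is clear and the hatch stands by itself, hooked on the pin at crop (385,285). The pencil and blank are undisturbed, so I'm handing in.

```bash
python3 -c "
from plant import workorder;print(workorder.close_job())"
```

```text
the job is handed in; nothing more can be done
None
```

The job is handed in at about 16 s: the ring was flipped up, and the hatch was swung back to its stop. It stands open by itself, latched on the pin, with the gripper clear and the pencil and blank where they were; no verdict was returned.

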